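# Lock the filament dry cabinet: door onto its seal, cam hook drawn tight

## Task

The door of the filament dry cabinet stands ajar. Swing it gently shut until it meets its rubber seal, with the T-bolt lying in the mouth of the cam hook on the roof, then turn the cam's wing clockwise, about half a turn, until the hook has drawn the bolt and the door up tight. Stop when the wing comes up firm, since forcing it strips the fitting; let go, and leave the other things on the table and the roof where they are.

Things in the scene. Friction and masses are not known exactly. Their poses are not given: they have to be found in the camera images.
- cabinet: White dry cabinet, fixed, 260 wide, 260 deep with its door, roof 245 high. Origin: centre of its underside; own -x points out of the front (about world -y, the robot's right), +y to the hinge side (nearer the robot), z up. The hinge axis is upright at own x -124, y 128; with the door home its outer face lies at own x -130. On the roof: the latch, the hygrometer, a display 6 high at the back.
- door_panel: Door leaf: black frame 256 wide, 12 thick, from 12 to 245 above the table, clear pane. Ajar at first by 0.2 to 0.5 rad; swings with about 1 N at its free edge and stays where left. Origin: on the hinge axis at table height; own -y runs along the leaf to the free edge, own -x is its outward normal, outer face 6 out from the axis. Keep any push on it under 35 N.
- door_edge (a point): Top corner of the door leaf at its free edge, mid-thickness, 245 above the table. Home is x -124, y -126 in the cabinet's own axes. The rubber seal is met 2.5 mm before home and gives about 7 N per mm here (hard stop at home); a door pushed on to it and let go springs back to about 2.5 mm, and the hook can catch the bolt when this point is within 5 mm of home.
- bolt_head: T-head of the steel bolt: upright pin, 8 in diameter, 19 tall, ending a level 6 mm shank from a steel block (28 wide, 18 high) on the door's top edge, 188 from the hinge. Origin: on the pin, 9 above the roof. Door home, it is 16.8 from the cam axis, but the bolt is screwed in or out by up to 2.5 mm, so the cam comes tight anywhere from about 2.2 to 3.8 rad.
- hook: Steel snail hook of the cam, 14 to 20 above the roof; its inner edge winds in from 27 (nose) to 16 from the axis over 200 degrees, 3.2 mm per rad. It turns with the wing, passes over the shank and draws it, and the door, inwards. Origin: cam axis at the roof. Its pull on the bolt must end between 16 and 60 N; above 60 N the fitting strips.
- wing (a point): Middle of the cam's black wing, on the upright cam axis (cabinet's own x -65, y -60), 284 above the table. The wing is a bar 46 long (own y axis), 10 thick (own x axis), 24 high, from 27 to 51 above the roof, on a rubber bush on a steel disc 32 in diameter; it gives 0.04 rad per 0.1 N m. All round it is free down to 24 above the roof.
- cam (a joint): Cam angle, rad: 0 is the hook's mouth open to the door (0 to 0.3 at first); grows clockwise seen from above; end stop 4.2; it stays where left. Turns freely until the seal is met (never before 1.3 rad). The torque with which the wing holds back after each small turn then climbs to about 0.2 N m while the seal is pressed, and by 0.05 N m per 0.1 rad once the door is home: 0.25 to 0.35 is firm and right, over 0.4 may strip the fitting.
- hygrometer: Bystander: small white hygrometer, 36 x 50 x 18, lying loose on the rear of the cabinet's roof. Origin: centre of its underside.
- spool: Bystander: filament spool lying flat, 200 in diameter, 65 high. Origin: centre of its underside.
- scraper: Bystander: print scraper with a black handle, 200 long. Origin: centre of its underside.
- calipers: Bystander: digital calipers lying flat, 230 long. Origin: centre of its underside.
- vase: Bystander: white printed vase, 72 in diameter, 95 high. Origin: centre of its underside.
- pen_cup: Bystander: dark metal cup 76 in diameter, 95 high, with pens to 165. Origin: centre of its underside.
- parts_tray: Bystander: grey divided tray, 120 x 170 x 35. Origin: centre of its underside.

How it is judged:
By the outcome, as a careful person would: the job done as asked, in the order asked, and still so for the second after the job is handed in, with the robot touching nothing.
It also fails if it takes over 72 s, if anything falls off the work surface, if the arm or the gripper's body presses on something with over 40 N, if the wrist force passes 120 N, or if a joint passes its speed limit or range.

## Robot

A 6-joint arm with a two-finger parallel gripper is mounted at the origin on the work surface. World frame = base frame: x ahead of the robot, y to its left, z up, the work surface at z = 0. Lengths are in mm, angles in rad, forces in N, time in s.
With the tool pointing down it reaches from about 350 to 775 mm from the base axis. Payload 7.3 kg.
Tool frame: the origin (TCP) lies midway between the tips of the shut fingers; the grasp point (between the pads) lies 19 mm behind it; z points along the fingers, y is the line along which they close (so a half turn about z gives the same grasp; the last joint's range is limited). The gripper opens to 92 mm and grips with 3 to 60 N. Pads are 19 mm wide; open, the fingers measure 130 mm over their backs; the gripper's body (75 mm by 190 mm) begins 47 mm behind the grasp point.
Start: joints at [1.031, 0.342, 1.524, -0, 1.275, -0.146], TCP at [201.43, 484.841, 226.741] pointing down, gripper open.
Joint ranges: [-2.53, 2.53], [-0.77, 2.02], [0.04, 2.7], [-1, 4.14], [0.28, 2.66], [-3.11, 3.11]. Speed limits (rad/s): [2.57, 2.57, 3.14, 3.14, 3.14, 3.14].

## Interface

Orientations are given as [roll, pitch, yaw] about the fixed x, y, z axes, in that order (R = Rz(yaw) Ry(pitch) Rx(roll)).
In Python, from plant import get_obs, capture, camera_model, close_job, search_frame, regions_of, pinpoint gives the robot as it stands. The module is installed in compiled form; this text tells all that it offers.
- The arm moves only by the shell command python3 -m pendant 'ROWS'. ROWS is JSON, one flat list of numbers, 7 for each row, row after row: the shift along the tool's x, y, z in units of 30 mm (1.0 is 30 mm), then the turn, a rotation vector about the tool's x, y, z in units of 4 degrees (1.0 is 4 degrees), then the closure, from -1 (fully open) to 1 (shut), so that 0 is half open. In form: [dx, dy, dz, wx, wy, wz, gripper, dx, dy, dz, wx, wy, wz, gripper, ...]. A call has 1 to 12 rows; each row shifts and turns the commanded pose from where the row before left it, along the tool's axes as they then stand; what a row does not reach is not made up. A row lasts 1/10 s, in which the tool goes at most 50 mm and 8.59 degrees, less where a joint would pass 70% of its speed; a pose out of reach is approached as far as the arm can. A call with a number of a shift or a turn outside -1 to 1 is refused whole. A call with a gripper value outside its range is refused whole. The fingers move at their own pace and stop on an object; the grip force is fixed at half the most. Time passes only in rows, so rows that do not move let the fingers close. It gives the time, the measured TCP pose, the force, the opening and the grip force at its end, in the units of the state.
- get_obs(): the state, without advancing time (a new reading comes with each control period).
- capture(name): name is "scene" or "top"; returns the picture (400x640x3 uint8, red, green, blue); there is no depth.
- camera_model(name): a dict with "fov_y" (degrees; the focal length in pixels is half the picture's height over the tangent of half this angle, whatever the lens; pixels are square), "cx", "cy" (the principal point, pixels), "pose" (4x4, takes a point from camera to world coordinates). Camera axes: x right, y up, looking along -z (the intrinsics and any distortion apply to the point x, -y, -z); pixel columns grow to the right and rows downward; lengths in mm; the calibration is good to about 2 mm. A picture is of the moment at which its call begins. camera_model takes no time and is no camera call.
- close_job(): hands the job in; it is judged then, once.
Trained networks look in the newest picture that a camera, given by its name, has taken for a name from the list of things; names that differ only in an ending like _2 or _b are one class to them, and where a whole thing is asked for, a point or a joint stands for the part that bears it (a point fixed in the world has none). Each returns a list of dicts, best first, with "score" (0 to 1); they miss things now and then, are a little off and sometimes report something else, mostly with a low value. They report only what shows in the picture. A call takes as long as a camera call.
- search_frame(camera, thing): "location" ([column, row] in pixels, amid what is visible of it).
- regions_of(camera, thing): "pixels" (400x640 bool, what is visible of it) and "location" ([column, row] in pixels, amid what is visible of it).
- pinpoint(camera, thing): "location" ([column, row] in pixels: a listed point, or the origin of a listed thing).
The state is a dict: "time": time; "joint_positions": joint angles; "dq": joint speeds; "tau": joint torques, N m; "tool_pos": TCP position; "tcp_rot": TCP orientation; "contact_force": force on the tool from outside, world axes, zero at the start; "moment": the same for the moment, N m; "grip_width": finger opening in mm; "finger_force": force on a finger pad.
Only numpy, scipy, OpenCV 4.12 (cv2) and the standard library are available. Lean on these libraries where they do the work, as an engineer would, in place of code of your own. Each camera call takes 0.05 s, during which the arm holds its last target. There are 200 camera calls.

## Working session

There is one attempt and no reset: what is moved stays moved. The work goes in short steps, Python scripts to look and compute and a shell command to move; the robot and the scene stay as the last step left them, time stands still between calls to the robot, and variables do not carry over. Pictures are saved under pics/ and viewed, at most 10 in all, crops included, and the job is handed in when it is done.

```bash
mkdir -p pics; cat > h.py <<'E'
import numpy as np, cv2
from plant import *
from scipy.spatial.transform import Rotation as R
def shot(c,name=None):
    im=capture(c)
    if name: cv2.imwrite('pics/'+name,im[:,:,::-1])
    return im
def ray(c,px):
    m=camera_model(c); f=200/np.tan(np.radians(m['fov_y'])/2)
    P=np.array(m['pose']); d=np.array([(px[0]-m['cx'])/f,-(px[1]-m['cy'])/f,-1])
    return P[:3,3],P[:3,:3]@d
def atz(c,px,z):
    o,d=ray(c,px); return o+d*(z-o[2])/d[2]
def proj(c,p):
    m=camera_model(c); f=200/np.tan(np.radians(m['fov_y'])/2)
    P=np.array(m['pose']); q=P[:3,:3].T@(np.array(p)-P[:3,3])
    return np.array([m['cx']+f*q[0]/-q[2], m['cy']-f*q[1]/-q[2]])
def tri(a,b):
    (o1,d1),(o2,d2)=a,b
    A=np.stack([d1,-d2],1); s=np.linalg.lstsq(A,o2-o1,rcond=None)[0]
    p,q=o1+s[0]*d1,o2+s[1]*d2
    return (p+q)/2,np.linalg.norm(p-q)
E
python3 - <<'E'
from h import *
np.set_printoptions(precision=1,suppress=True)
for c in('scene','top'):
    m=camera_model(c); print(c,{k:v for k,v in m.items() if k!='pose'}); print(np.array(m['pose']))
    shot(c,c+'0.png')
zs=dict(cabinet=0,door_panel=0,door_edge=245,bolt_head=254,hook=245,wing=284,hygrometer=245)
for t in zs:
    r=[]
    for c in('scene','top'):
        o=pinpoint(c,t)[:2]
        for k in o: print(t,c,round(k['score'],2),np.array(k['location']),atz(c,k['location'],zs[t]))
        if o:r.append(ray(c,o[0]['location']))
    if len(r)==2: print('   tri',*tri(*r))
o=get_obs();print({k:np.round(v,2) for k,v in o.items()})
E
```

```text
scene {'fov_y': 54.53523610126915, 'cx': 323.4750305693988, 'cy': 194.1621111664123}
[[  -0.8   -0.6    0.3  934.3]
 [   0.7   -0.6    0.4  419.5]
 [  -0.     0.5    0.9 1076. ]
 [   0.     0.     0.     1. ]]
top {'fov_y': 50.282239432393744, 'cx': 323.1222596349336, 'cy': 197.1227396902429}
[[   0.     1.    -0.2  362.3]
 [  -1.     0.     0.    17.8]
 [   0.     0.2    1.  1359.5]
 [   0.     0.     0.     1. ]]
cabinet top 0.44 [285.  232.2] [505.7 134.2   0. ]
door_panel top 0.74 [351.7 255.5] [434.3 -79.    0. ]
door_edge scene 0.78 [261.3 164.4] [ 681.7 -131.   245. ]
door_edge top 0.61 [379.6 156.6] [ 688.5 -137.5  245. ]
   tri [ 684.7 -133.9  246.9] 8.979284608574545
hook scene 0.52 [314.1 184.9] [618.8   8.  245. ]
hook top 0.48 [324.7 180.6] [619.8  10.7 245. ]
   tri [619.6  10.2 248.2] 1.474437046883337
wing scene 0.52 [312.9 174.3] [616.1   2.  284. ]
wing top 0.52 [329.7 177. ] [620.5  -1.9 284. ]
   tri [618.3   0.4 285.6] 5.782795400919785
hygrometer scene 0.5 [384.8 182.5] [479.8 120.4 245. ]
hygrometer top 0.79 [284.7 232. ] [480.4 114.  245. ]
   tri [479.2 116.7 241.1] 5.580882752418472
{'time': np.float64(0.8), 'joint_positions': array([ 1. ,  0.3,  1.5, -0. ,  1.3, -0.1]), 'dq': array([ 0.,  0., -0.,  0., -0., -0.]), 'tau': array([ -0. , -43.1, -24.4,   0.1,   0.1,  -0. ]), 'tool_pos': array([201.4, 484.8, 226.8]), 'tcp_rot': array([3.1, 0. , 2.8]), 'contact_force': array([-0.7, -0.1,  0.5]), 'moment': array([-0. ,  0.1, -0.1]), 'finger_force': np.float64(0.0), 'grip_width': np.float64(91.87)}
```

```bash
python3 - <<'E'
import cv2
a=cv2.imread('pics/scene0.png');b=cv2.imread('pics/top0.png')
cv2.imwrite('pics/scene0c.png',cv2.resize(a[80:330,180:500],(768,600),interpolation=cv2.INTER_CUBIC))
cv2.imwrite('pics/top0c.png',cv2.resize(b[100:350,200:520],(768,600),interpolation=cv2.INTER_CUBIC))
E
```

```text
(no output)
```

View pics/scene0c.png

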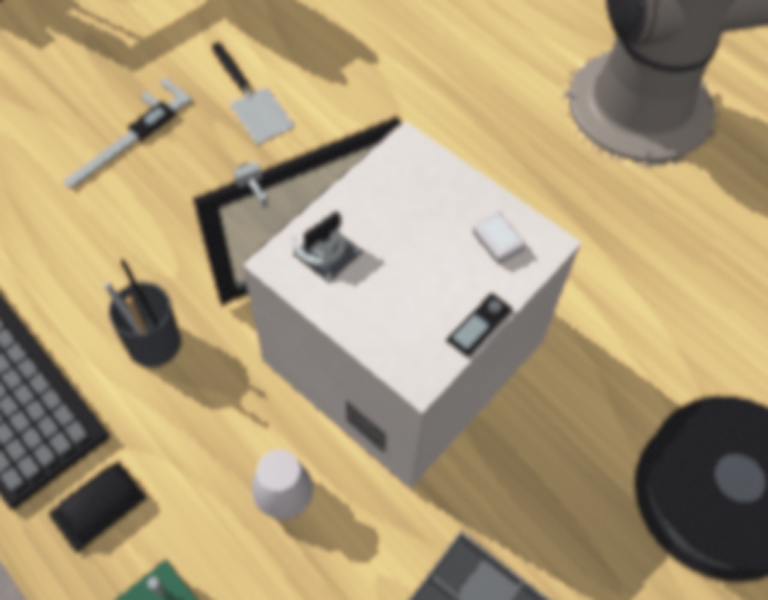

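View pics/top0c.png

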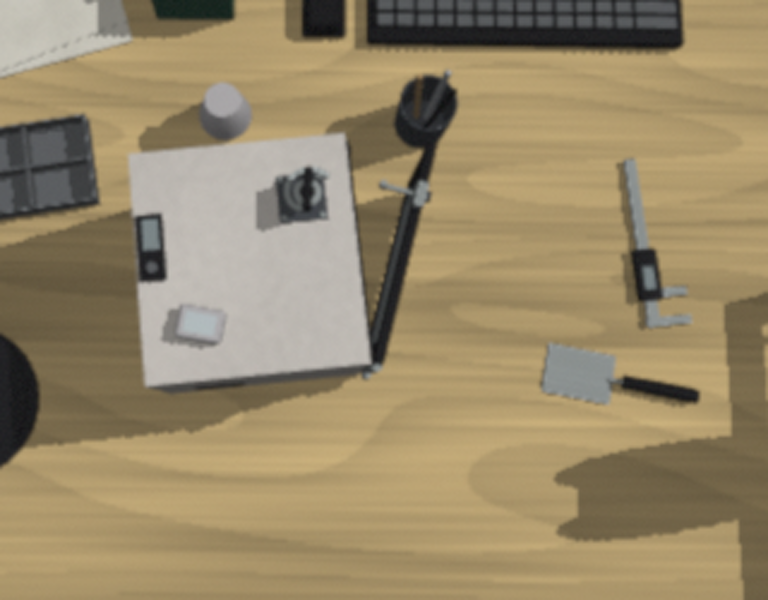

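View pics/top0.png

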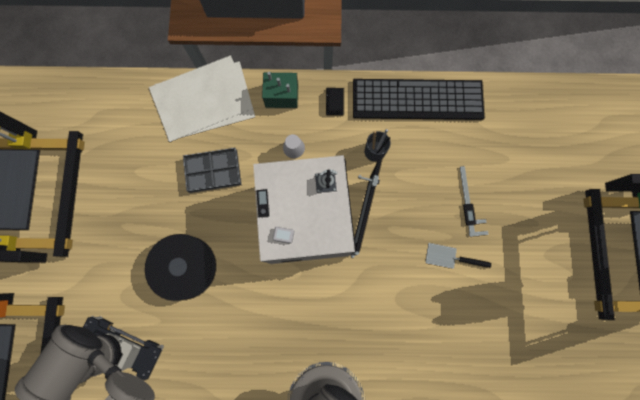

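The pictures show the door ajar to the right (top view: leaf from about 356,250 at the hinge to 380,157 at the free edge). The cup stands just beyond its edge at 377,146, and the wing is at about 327,179. Next I fit the cabinet pose from the roof outline.

```bash
cat > fit.py <<'E'
from h import *
from scipy.optimize import least_squares
np.set_printoptions(precision=2,suppress=True)
OWN=np.array([[-118,-130],[-118,130],[130,130],[130,-130]])
def w(p,own,z): 
    c,s=np.cos(p[2]),np.sin(p[2]); return np.array([p[0]+c*own[0]-s*own[1],p[1]+s*own[0]+c*own[1],z])
def corners(im):
    hsv=cv2.cvtColor(im,cv2.COLOR_RGB2HSV)
    m=((hsv[...,1]<40)&(hsv[...,2]>185)).astype(np.uint8)
    m=cv2.morphologyEx(m,cv2.MORPH_CLOSE,np.ones((5,5)))
    cs,_=cv2.findContours(m[140:290,240:430].copy(),cv2.RETR_EXTERNAL,cv2.CHAIN_APPROX_NONE)
    c=max(cs,key=cv2.contourArea)+np.array([240,140]); h=cv2.convexHull(c)
    for e in np.arange(2,20,.5):
        a=cv2.approxPolyDP(h,e,True)
        if len(a)==4: break
    a=a[:,0].astype(float)
    # refine: line fits per side
    pts=c[:,0].astype(float); L=[]
    for i in range(4):
        p,q=a[i],a[(i+1)%4]; d=(q-p)/np.linalg.norm(q-p); n=np.array([-d[1],d[0]])
        t=(pts-p)@d/np.linalg.norm(q-p); k=(abs((pts-p)@n)<2.5)&(t>.1)&(t<.9)
        vx,vy,x,y=cv2.fitLine(pts[k].astype(np.float32),cv2.DIST_HUBER,0,.01,.01).ravel(); L.append((vx,vy,x,y))
    o=[]
    for i in range(4):
        l,m_=L[i-1],L[i]; A=np.array([[l[0],-m_[0]],[l[1],-m_[1]]]); s=np.linalg.solve(A,[m_[2]-l[2],m_[3]-l[3]]); o.append([l[2]+s[0]*l[0],l[3]+s[0]*l[1]])
    return np.array(o)
E
python3 - <<'E'
from fit import *
C={c:corners(cv2.imread(f'pics/{c}0.png')[:,:,::-1].copy()) for c in('scene','top')}
for c in C: print(c,C[c].tolist()); print(np.array([atz(c,q,245) for q in C[c]]))
def fitp(cs):
    def res(p):
        r=[]
        for c in cs:
            for own in OWN:
                pr=proj(c,w(p,own,245)); d=C[c]-pr; r+=list(d[np.argmin((d**2).sum(1))])
        return r
    return least_squares(res,[550,60,1.6],loss='soft_l1',x_scale=[100,100,1])
for cs in (['scene'],['top'],['scene','top']):
    s=fitp(cs); p=s.x; print(cs,p,s.cost); print(' res',np.array(s.fun))
print('wing',w(p,(-65,-60),284),'hinge',w(p,(-124,128),245),'edge home',w(p,(-124,-126),245))
hd=w(p,(-124,128),245)
for c,q in (('scene',(261.3,164.4)),('top',(379.6,156.6))):
    e=atz(c,q,245)-hd; print(np.hypot(*e[:2]),np.arctan2(e[1],e[0])-(p[2]-np.pi/2))
for t in('pen_cup','vase','bolt_head'):
  for c in('scene','top'):
    for k in pinpoint(c,t)[:1]: print(t,c,k['score'],atz(c,k['location'],254 if t[0]=='b' else 0))
for c in('scene','top'):
  im=cv2.imread(f'pics/{c}0.png'); q=proj(c,w(p,(-65,-60),284)); x,y=q.astype(int)
  print(c,q); cv2.imwrite(f'pics/w_{c}.png',cv2.resize(im[y-22:y+23,x-30:x+30],None,fx=6,fy=6,interpolation=cv2.INTER_CUBIC))
a=[cv2.imread(f'pics/w_{c}.png') for c in('scene','top')];cv2.imwrite('pics/w.png',np.hstack(a))
E
```

```text
scene [[344.2793273925781, 134.1519775390625], [421.9393310546875, 180.0371551513672], [355.2627258300781, 250.89962768554688], [281.01531982421875, 189.93020629882812]]
[[451.14 -62.42 245.  ]
 [403.85 177.15 245.  ]
 [662.81 205.84 245.  ]
 [690.72 -35.39 245.  ]]
top [[341.28125, 155.3819122314453], [352.5465393066406, 249.2699432373047], [260.869140625, 258.4874572753906], [254.74777221679688, 166.09225463867188]]
[[690.57 -33.53 245.  ]
 [437.47 -63.73 245.  ]
 [410.92 173.74 245.  ]
 [657.57 199.81 245.  ]]
['scene'] [550.26  63.03   1.7 ] 6.595524587135307
 res [ 1.62 -0.11 -2.12  4.52  0.72  0.08 -0.66 -0.8 ]
['top'] [550.01  63.75   1.7 ] 8.521726986588765
 res [-1.21  1.18 -2.32 -0.59  1.05 -2.47  3.4   1.8 ]
['scene', 'top'] [550.21  63.19   1.7 ] 15.137364007901166
 res [ 1.57 -0.15 -2.17  4.49  0.66  0.06 -0.73 -0.83 -1.52  1.18 -2.46 -0.61
  0.94 -2.31  3.1   1.97]
wing [617.86   6.2  284.  ] hinge [438.7  -75.83 245.  ] edge home [690.71 -44.1  245.  ]
249.18815538768393 -0.3486066743020254
257.2932829070464 -0.3674406090418222
pen_cup scene 0.65 [ 770.04 -144.98    0.  ]
vase scene 0.83 [767.74 109.41   0.  ]
vase top 0.93 [779.24 110.4    0.  ]
scene [313.44 175.77]
top [326.56 177.97]
```

View pics/w.png

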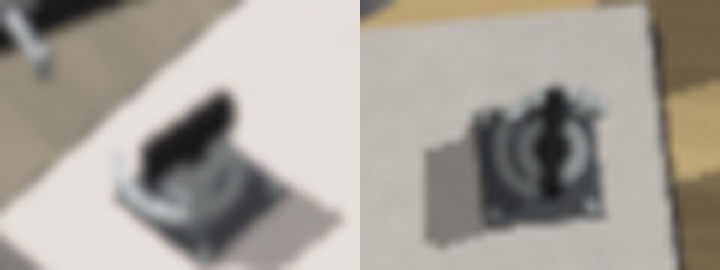

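The wing shows in the scene at about (314.7,175.2) and in the top view at about (328.2,178.7), nearly along world x. I refit using corners read from the pictures.

```bash
cat >> fit.py <<'E'
C={'scene':np.array([[348.7,130.8],[420.8,182.1],[355,252],[282,190.4]]),'top':np.array([[254.2,164.6],[344.2,155.4],[354.2,251.7],[260.8,257.1]])}
def fitp(cs):
    def res(p):
        r=[]
        for c in cs:
            for own in OWN:
                d=C[c]-proj(c,w(p,own,245)); r+=list(d[np.argmin((d**2).sum(1))])
        return r
    return least_squares(res,[550,60,1.65],x_scale=[100,100,1])
E
python3 - <<'E'
from fit import *
for cs in (['scene'],['top'],['scene','top']):
    s=fitp(cs); p=s.x; print(cs,p,s.fun); print('wing',w(p,(-65,-60),284),'edge home',w(p,(-124,-126),245),'hinge',w(p,(-124,128),245))
print('wing tri',*tri(ray('scene',(314.7,175.2)),ray('top',(328.2,178.7))))
# wing ends in top view w.png
for a,b in (((556,92),(551,195)),):
    f=lambda q:atz('top',((q[0]-360)/6+296,q[1]/6+155),290)
    print(f(a),f(b))
f=lambda q:atz('scene',(q[0]/6+283,q[1]/6+153),296)
print(f((225,95)),f((148,152)))
E
```

```text
['scene'] [550.17  66.27   1.68] [ 1.84  0.66  0.28  0.5  -1.64  0.21 -0.42 -0.74]
wing [616.74   8.01 284.  ] edge home [688.64 -43.64 245.  ] hinge [436.08 -70.64 245.  ]
['top'] [550.39  60.49   1.67] [-0.94  0.3  -0.7   0.59  1.2  -2.47  0.41  1.84]
wing [616.56   1.78 284.  ] edge home [688.1  -50.36 245.  ] hinge [435.36 -75.63 245.  ]
['scene', 'top'] [550.07  63.38   1.67] [ 2.51  1.6   0.78  1.13 -0.84  0.77  0.65  0.17  0.33  0.34  0.23  0.67
  2.11 -2.76  1.66  1.54]
wing [616.47   4.93 284.  ] edge home [688.21 -46.94 245.  ] hinge [435.57 -73.18 245.  ]
wing tri [614.92   3.77 281.85] 4.793620074644219
[636.78   1.03 290.  ] [591.37   2.76 290.  ]
[596.79   8.38 296.  ] [637.77   8.93 296.  ]
```

```bash
python3 -m pendant '[0,0,-0.3,0,0,1,1, 0,0,-0.3,0,0,1,1, 0,0,-0.3,0,0,1,1, 0,0,-0.3,0,0,1,1, 0,0,-0.3,0,0,1,1, 0,0,-0.3,0,0,1,1, 0,0,-0.3,0,0,1,1, 0,0,-0.3,0,0,1,1, 0,0,-0.3,0,0,1,1, 0,0,-0.3,0,0,1,1, 0,0,-0.3,0,0,1,1, 0,0,-0.3,0,0,1,1]'
python3 -m pendant '[0,0,0,0,0,1,1, 0,0,0,0,0,1,1, 0,0,0,0,0,1,1, 0,0,0,0,0,1,1, 0,0,0,0,0,0.9,1]'
```

```text
time: 2.3
tool_pos: [201.4, 484.8, 335.1]
tcp_rot: [-3.142, -0.0, 1.907]
contact_force: [-0.1, 0.3, 0.2]
grip_width: 1.9
finger_force: 0.0
time: 2.8
tool_pos: [201.4, 484.8, 334.7]
tcp_rot: [3.142, -0.0, 1.565]
contact_force: [-0.1, -0.2, -0.7]
grip_width: 0.4
finger_force: 0.0
```

```bash
python3 -m pendant '[-0.94,0.64,0,0,0,0,1, -0.94,0.64,0,0,0,0,1, -0.94,0.64,0,0,0,0,1, -0.94,0.64,0,0,0,0,1, -0.94,0.64,0,0,0,0,1, -0.94,0.64,0,0,0,0,1, -0.94,0.64,0,0,0,0,1, -0.94,0.64,0,0,0,0,1, -0.94,0.64,0,0,0,0,1, -0.94,0.64,0,0,0,0,1, -0.94,0.64,0,0,0,0,1, -0.94,0.64,0,0,0,0,1]'
python3 -m pendant '[-0.94,0.64,0,0,0,0,1, -0.94,0.64,0,0,0,0,1, -0.94,0.64,0,0,0,0,1, -0.94,0.64,0,0,0,0,1, -0.94,0.64,0,0,0,0,1, -0.94,0.64,0,0,0,0,1, -0.94,0.64,0,0,0,0,1, -0.94,0.64,0,0,0,0,1, -0.94,0.64,0,0,0,0,1, -0.94,0.64,0,0,0,0,1, -0.94,0.64,0,0,0,0,1, -0.94,0.64,0,0,0,0,1]'
```

```text
time: 4.0
tool_pos: [431.4, 144.5, 334.9]
tcp_rot: [3.141, -0.0, 1.568]
contact_force: [0.7, 1.0, -0.1]
grip_width: 0.3
finger_force: 0.0
time: 5.2
tool_pos: [660.9, -194.4, 334.6]
tcp_rot: [-3.142, -0.0, 1.568]
contact_force: [0.5, -0.0, -0.3]
grip_width: 0.3
finger_force: 0.0
```

```bash
python3 -m pendant '[0,0,0.68,0,0,0,1, 0,0,0.68,0,0,0,1, 0,0,0.68,0,0,0,1, 0,0,0.68,0,0,0,1, 0,0,0.66,0,0,0,1, 0.4,0,0,0,0,0,1, 0.4,0,0,0,0,0,1, 0.4,0,0,0,0,0,1, 0.2,0,0,0,0,0,1, 0.2,0,0,0,0,0,1, 0.2,0,0,0,0,0,1]'
python3 -m pendant '[0.2,0,0,0,0,0,1, 0.2,0,0,0,0,0,1, 0.2,0,0,0,0,0,1, 0.2,0,0,0,0,0,1, 0.2,0,0,0,0,0,1]'
```

```text
time: 6.3
tool_pos: [660.8, -138.9, 234.1]
tcp_rot: [3.14, 0.001, 1.568]
contact_force: [-0.4, -2.1, -0.6]
grip_width: 0.4
finger_force: 0.6
time: 6.8
tool_pos: [660.5, -108.8, 233.2]
tcp_rot: [-3.141, -0.0, 1.568]
contact_force: [0.5, -0.3, 0.7]
grip_width: 0.5
finger_force: 0.5
```

```bash
python3 -m pendant '[0.2,0,0,0,0,0,1, 0.2,0,0,0,0,0,1, 0.15,0,0,0,0,0,1, 0.15,0,0,0,0,0,1, 0.1,0,0,0,0,0,1]'
for i in 1 2 3; do python3 -c "
from h import *
shot('top');print(pinpoint('top','door_edge')[:1])"; break; done
python3 -m pendant '[0.1,0,0,0,0,0,1, 0.05,0,0,0,0,0,1]'
python3 -m pendant '[0.05,0,0,0,0,0,1, 0,0,0,0,0,0,1]'
```

```text
time: 7.3
tool_pos: [660.6, -84.8, 233.3]
tcp_rot: [-3.141, -0.0, 1.568]
contact_force: [1.0, -0.6, -0.3]
grip_width: 0.1
finger_force: 0.5
[{'location': [330.9, 177.4], 'score': 0.69}]
time: 7.6
tool_pos: [660.4, -80.7, 233.2]
tcp_rot: [-3.141, -0.0, 1.568]
contact_force: [-0.2, -1.8, -0.4]
grip_width: 0.2
finger_force: 0.3
time: 7.8
tool_pos: [660.6, -79.0, 233.3]
tcp_rot: [-3.142, -0.0, 1.568]
contact_force: [-0.5, 0.4, 0.2]
grip_width: 0.5
finger_force: 0.0
```

```bash
python3 -m pendant '[0.1,0,0,0,0,0,1, 0.1,0,0,0,0,0,1]'
python3 -m pendant '[0.05,0,0,0,0,0,1, 0.05,0,0,0,0,0,1]'
python3 -m pendant '[0.03,0,0,0,0,0,1, 0.03,0,0,0,0,0,1]'
```

```text
time: 8.0
tool_pos: [660.5, -73.3, 233.3]
tcp_rot: [-3.141, 0.0, 1.568]
contact_force: [-0.4, -1.2, -0.4]
grip_width: 0.3
finger_force: 0.5
time: 8.2
tool_pos: [660.6, -70.3, 233.3]
tcp_rot: [-3.141, 0.0, 1.568]
contact_force: [-1.3, -3.2, 0.1]
grip_width: 0.3
finger_force: 1.8
time: 8.4
tool_pos: [660.5, -69.7, 233.3]
tcp_rot: [-3.141, 0.002, 1.567]
contact_force: [-0.9, -7.6, -0.0]
grip_width: 0.3
finger_force: 3.5
```

```bash
python3 -m pendant '[-0.05,0,0,0,0,0,1, -0.2,0,0,0,0,0,1, -0.5,0,0,0,0,0,1, -0.5,0,-0.5,0,0,0,1, 0,0,-0.9,0,0,0,1, 0,0,-0.9,0,0,0,1, 0,0,-0.9,0,0,0,1, 0,0,-0.8,0,0,-1,-1, 0,0,0,0,0,-1,-1, 0,0,0,0,0,-1,-1, 0,0,0,0,0,-1,-1, 0,0,0,0,0,-1,-1]'
python3 - <<'E'
from fit import *
print(get_obs()['joint_positions'])
im=shot('scene','s1.png')
for t,z in (('door_edge',245),('bolt_head',254),('wing',284)):
    for k in pinpoint('scene',t)[:1]: print(t,k['score'],k['location'],atz('scene',k['location'],z))
cv2.imwrite('pics/s1c.png',cv2.resize(im[130:250,240:400,::-1],(800,600),interpolation=cv2.INTER_CUBIC))
E
```

```text
time: 9.6
tool_pos: [660.6, -106.8, 353.3]
tcp_rot: [3.141, -0.0, 1.92]
contact_force: [0.1, -0.3, -0.7]
grip_width: 36.0
finger_force: 0.0
[-0.27  0.59  0.78  0.    1.77 -0.62]
door_edge 0.59 [280.9, 184.7] [681.47 -47.81 245.  ]
bolt_head 0.18 [279.2, 184.3] [686.68 -46.49 254.  ]
wing 0.71 [311.3, 173.0] [616.57  -3.47 284.  ]
```

View pics/s1c.png

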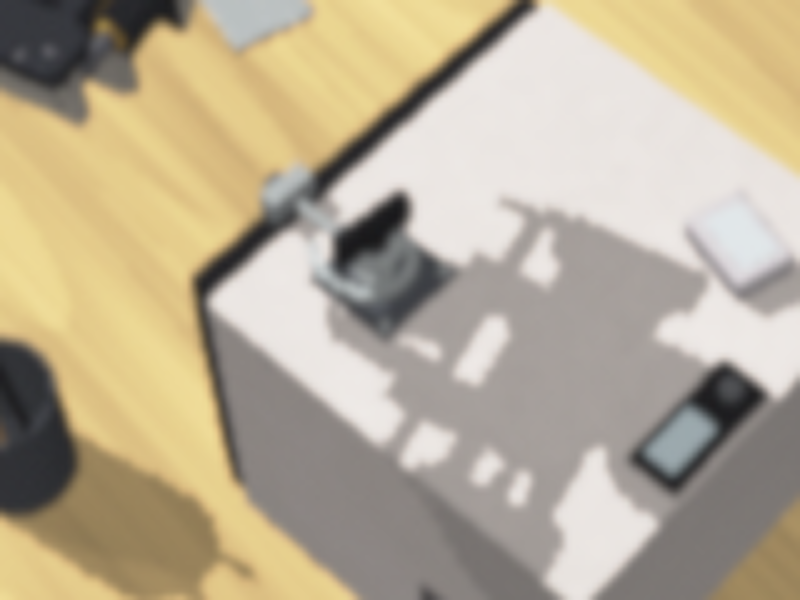

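The door lies on its seal with the bolt in the hook's mouth: block at crop (288,193), pin by the hook at (320,225), wing at (372,225). Now I go to the wing.

```bash
python3 -m pendant '[0,0,0,0,0,-1,-1, 0,0,0,0,0,-1,-1, 0,0,0,0,0,-1,-1, 0,0,0,0,0,-1,-1, 0,0,0,0,0,-1,-1, 0,0,0,0,0,-1,-1, 0,0,0,0,0,-1,-1, 0,0,0,0,0,-1,-1, 0,0,0,0,0,-1,-1, 0,0,0,0,0,-1,-1, 0,0,0,0,0,-1,-1, 0,0,0,0,0,-1,-1]'
python3 -m pendant '[0,0,0,0,0,-1,-1, 0,0,0,0,0,-1,-1, 0,0,0,0,0,-1,-1, 0,0,0,0,0,-1,-1, 0,0,0,0,0,-1,-1, 0.32,0.73,0,0,0,0,-1, 0.32,0.73,0,0,0,0,-1, 0.32,0.73,0,0,0,0,-1, 0.32,0.73,0,0,0,0,-1, 0.32,0.73,0,0,0,0,-1, 0,0,0,0,0,0,-1]'
```

```text
time: 11.0
tool_pos: [660.6, -106.2, 353.3]
tcp_rot: [3.141, 0.0, 2.756]
contact_force: [-0.3, 0.2, 0.9]
grip_width: 91.6
finger_force: 0.0
time: 12.1
tool_pos: [616.0, 7.7, 354.2]
tcp_rot: [3.141, 0.001, 3.105]
contact_force: [0.8, -0.5, 0.4]
grip_width: 92.0
finger_force: 0.0
```

```bash
python3 -m pendant '[0,-0.1,0.6,0,0,0,-1, 0,0,0.6,0,0,0,-1, 0,0,0.6,0,0,0,-1, 0,0,0.5,0,0,0,-1, 0,0,0.3,0,0,0,-1, 0,0,0.13,0,0,0,-1, 0,0,0,0,0,0,-1]'
python3 - <<'E'
from fit import *
im=shot('scene'); cv2.imwrite('pics/s2c.png',cv2.resize(im[110:230,240:400,::-1],(800,600),interpolation=cv2.INTER_CUBIC))
E
```

```text
time: 12.8
tool_pos: [616.7, 1.9, 271.2]
tcp_rot: [3.142, -0.0, 3.103]
contact_force: [0.7, -0.3, 0.5]
grip_width: 92.0
finger_force: 0.0
```

View pics/s2c.png

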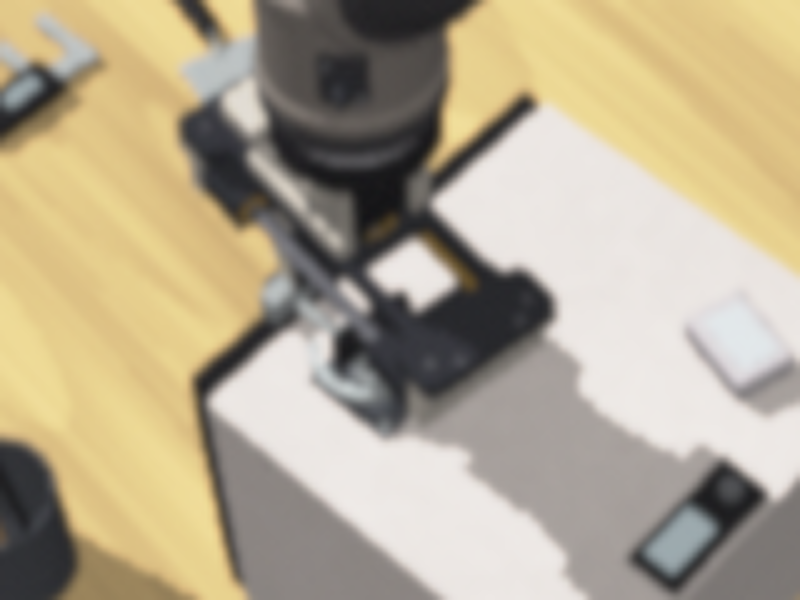

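The fingers straddle the wing, at about crop (350,350). I close in steps.

```bash
python3 -m pendant '[0,0.02,0,0,0,0,0.3, 0,0.02,0,0,0,0,0.5, 0,0,0,0,0,0,0.65, 0,0,0,0,0,0,0.65,0,0,0,0,0,0,0.65,0,0,0,0,0,0,0.65,0,0,0,0,0,0,0.65]'
python3 -m pendant '[0,0,0,0,0,0,0.72,0,0,0,0,0,0,0.72]'; python3 -c "
from plant import *;print(get_obs()['moment'])"
```

```text
time: 13.55
tool_pos: [616.6, 3.5, 271.4]
tcp_rot: [3.142, 0.0, 3.104]
contact_force: [0.6, -0.2, 0.1]
grip_width: 40.2
finger_force: 0.0
time: 13.75
tool_pos: [617.0, 3.5, 272.4]
tcp_rot: [3.142, 0.002, 3.104]
contact_force: [-0.5, -0.1, 0.4]
grip_width: 24.5
finger_force: 0.0
[ 0.03568392  0.01369921 -0.01884169]
```

```bash
python3 -m pendant '[0,0,0,0,0,0,0.72,0,0,0,0,0,0,0.72]';python3 -m pendant '[0,0,0,0,0,0,1]';python3 -m pendant '[0,0,0,0,0,0,1,0,0,0,0,0,0,1]'; python3 -c "
from plant import *;print(get_obs()['moment'])"
```

```text
time: 13.95
tool_pos: [617.0, 3.4, 272.2]
tcp_rot: [-3.142, 0.002, 3.104]
contact_force: [-0.6, 0.4, 5.9]
grip_width: 13.5
finger_force: 2.8
time: 14.05
tool_pos: [617.0, 4.1, 272.3]
tcp_rot: [3.14, 0.002, 3.104]
contact_force: [0.3, 0.6, 5.4]
grip_width: 9.5
finger_force: 31.9
time: 14.25
tool_pos: [617.0, 4.1, 272.2]
tcp_rot: [3.141, 0.002, 3.104]
contact_force: [-0.4, 2.3, 4.8]
grip_width: 10.2
finger_force: 31.9
[ 0.5018606  -0.04069905  0.04407667]
```

```bash
python3 -m pendant '[0,0.02,-0.04,0,0,0,1,0,0,0,0,0,0,1]'; python3 -c "
from plant import *;o=get_obs();print(o['moment'],o['contact_force'])"
```

```text
time: 14.45
tool_pos: [617.0, 4.2, 272.3]
tcp_rot: [3.141, 0.0, 3.104]
contact_force: [2.6, 0.5, -0.4]
grip_width: 9.7
finger_force: 30.5
[ 0.14860398 -0.53408489  0.07836646] [ 2.55447336  0.46559357 -0.39718255]
```

```bash
cat > m.py <<'E'
from h import *
np.set_printoptions(precision=2,suppress=True)
F=[];M=[]
for i in range(4):
    capture('scene'); o=get_obs(); F.append(o['contact_force']); M.append(o['moment'])
y=o['tcp_rot'][2]; F=np.mean(F,0)
print('t%.2f F'%o['time'],F,'M',np.mean(M,0),'sdMz %.3f'%np.std(M,0)[2],'tool Fx,Fy',F[0]*np.cos(y)+F[1]*np.sin(y),F[0]*np.sin(y)-F[1]*np.cos(y),'turned %.3f'%((3.104-y)%(2*np.pi)),'w',o['grip_width'],o['joint_positions'][5])
E
python3 m.py
python3 -m pendant '[0,0,0,0,0,0.5,1,0,0,0,0,0,0.5,1,0,0,0,0,0,0.5,1,0,0,0,0,0,0.5,1]'|head -3;python3 m.py
python3 -m pendant '[0,0,0,0,0,0.5,1,0,0,0,0,0,0.5,1,0,0,0,0,0,0.5,1,0,0,0,0,0,0.5,1]'|head -3;python3 m.py
```

```text
t14.65 F [ 3.15  0.72 -1.1 ] M [ 0.19 -0.65  0.03] sdMz 0.042 tool Fx,Fy -3.1191014641069272 0.835717727615513 turned 0.000 w 9.994541670498942 -1.6507495618152628
time: 15.05
tool_pos: [616.9, 4.0, 272.3]
tcp_rot: [3.141, 0.0, 2.963]
t15.25 F [ 4.39  1.03 -2.48] M [ 0.13 -0.86  0.05] sdMz 0.053 tool Fx,Fy -4.144127461788316 1.7832374405783444 turned 0.139 w 10.232409807508416 -1.5120445715605972
time: 15.65
tool_pos: [616.9, 3.9, 272.4]
tcp_rot: [-3.142, 0.0, 2.824]
t15.85 F [ 4.9   0.29 -3.53] M [ 0.03 -1.    0.02] sdMz 0.018 tool Fx,Fy -4.57391186521903 1.7945254392291674 turned 0.278 w 9.558848809284937 -1.3730134671688923
```

```bash
python3 -m pendant '[-0.02,0.01,0.03,0,0,0.5,1,0,0,0,0,0,0.7,1,0,0,0,0,0,0.7,1,0,0,0,0,0,0.7,1,0,0,0,0,0,0.7,1]'|head -3;python3 m.py
python3 -m pendant '[0,0,0,0,0,0.7,1,0,0,0,0,0,0.7,1,0,0,0,0,0,0.7,1,0,0,0,0,0,0.7,1,0,0,0,0,0,0.7,1]'|head -3;python3 m.py
```

```text
time: 16.35
tool_pos: [616.9, 3.8, 272.3]
tcp_rot: [-3.141, 0.0, 2.594]
t16.55 F [ 0.19 -1.23  2.85] M [-0.25 -0.09  0.03] sdMz 0.023 tool Fx,Fy -0.8034173070301285 -0.9526817578551793 turned 0.508 w 9.826488311759304 -1.1428007328215164
time: 17.05
tool_pos: [616.8, 3.6, 272.3]
tcp_rot: [-3.141, 0.0, 2.349]
t17.25 F [-2.09 -2.6   5.33] M [-0.54  0.38  0.04] sdMz 0.025 tool Fx,Fy -0.3721873654003849 -3.3134081573576415 turned 0.752 w 9.471158256035656 -0.8987796801411151
```

```bash
python3 -m pendant '[0,-0.02,-0.02,0,0,0.7,1,0,0,0,0,0,0.7,1,0,0,0,0,0,0.7,1,0,0,0,0,0,0.7,1,0,0,0,0,0,0.7,1]'|head -3;python3 m.py
python3 -m pendant '[0,0,0,0,0,0.7,1,0,0,0,0,0,0.7,1,0,0,0,0,0,0.7,1,0,0,0,0,0,0.7,1,0,0,0,0,0,0.7,1]'|head -3;python3 m.py
```

```text
time: 17.75
tool_pos: [616.6, 3.5, 272.3]
tcp_rot: [-3.141, -0.0, 2.106]
t17.95 F [-1.02 -2.06  2.92] M [-0.54  0.21  0.06] sdMz 0.018 tool Fx,Fy -1.2500463536227335 -1.930407270368581 turned 0.996 w 9.623340840263689 -0.655305169516869
time: 18.45
tool_pos: [616.5, 3.4, 272.3]
tcp_rot: [-3.14, 0.0, 1.861]
t18.65 F [-2.5  -3.17  3.43] M [-0.73  0.51  0.04] sdMz 0.026 tool Fx,Fy -2.3132444154460563 -3.3070025255219724 turned 1.241 w 9.44663960608848 -0.4108091083953531
```

```bash
python3 -m pendant '[-0.01,-0.02,-0.01,0,0,0.7,1,0,0,0,0,0,0.7,1,0,0,0,0,0,0.7,1,0,0,0,0,0,0.7,1]'|head -3;python3 m.py
python3 -m pendant '[0,0,0,0,0,0.7,1,0,0,0,0,0,0.7,1,0,0,0,0,0,0.7,1]'|head -3;python3 m.py
```

```text
time: 19.05
tool_pos: [616.3, 3.4, 272.3]
tcp_rot: [-3.141, -0.0, 1.666]
t19.25 F [-1.66 -1.88  1.17] M [-0.55  0.34 -0.  ] sdMz 0.009 tool Fx,Fy -1.7120331953357586 -1.8358386633846848 turned 1.436 w 9.96784797207493 -0.2161323622602734
time: 19.55
tool_pos: [616.2, 3.4, 272.3]
tcp_rot: [-3.141, -0.0, 1.519]
t19.75 F [-2.3  -2.5   0.82] M [-0.53  0.48  0.04] sdMz 0.012 tool Fx,Fy -2.6090163384692437 -2.1706609217274364 turned 1.583 w 9.962354823324022 -0.06951044585916509
```

```bash
python3 -m pendant '[0,0,0,0,0,0.7,1,0,0,0,0,0,0.7,1]'|head -3;python3 m.py
python3 -m pendant '[0,0,0,0,0,0.7,1,0,0,0,0,0,0.7,1]'|head -3;python3 m.py
```

```text
time: 19.95
tool_pos: [616.1, 3.4, 272.3]
tcp_rot: [-3.14, -0.0, 1.421]
t20.15 F [-2.86 -2.07 -0.18] M [-0.55  0.63  0.05] sdMz 0.027 tool Fx,Fy -2.463103614920688 -2.5248121469441642 turned 1.680 w 10.060812511410859 0.028239189934508975
time: 20.35
tool_pos: [616.0, 3.4, 272.3]
tcp_rot: [-3.14, 0.0, 1.324]
t20.55 F [-3.98 -1.87 -0.12] M [-0.49  0.81  0.04] sdMz 0.040 tool Fx,Fy -2.781197763760453 -3.408047578900257 turned 1.778 w 10.113691517937474 0.12602740660398445
```

```bash
python3 -m pendant '[-0.02,-0.03,0,0,0,0.7,1,0,0,0,0,0,0.7,1]'|head -3;python3 m.py
python3 -m pendant '[0,0,0,0,0,0.7,1,0,0,0,0,0,0.7,1]'|head -3;python3 m.py
python3 -m pendant '[0,0,0,0,0,0.7,1,0,0,0,0,0,0.7,1]'|head -3;python3 m.py
```

```text
time: 20.75
tool_pos: [615.9, 3.4, 272.3]
tcp_rot: [3.141, -0.001, 1.226]
t20.95 F [-0.15  0.2  -2.66] M [-0.15  0.12  0.04] sdMz 0.018 tool Fx,Fy 0.13949466166143548 -0.2130845692725094 turned 1.876 w 9.881858070677463 0.22292309151339998
time: 21.15
tool_pos: [615.7, 3.4, 272.4]
tcp_rot: [3.141, -0.001, 1.128]
t21.35 F [ 1.43  1.01 -3.84] M [ 0.07 -0.06  0.04] sdMz 0.043 tool Fx,Fy 1.522771331557756 0.8652520330172463 turned 1.973 w 10.037107125693627 0.3207340241221183
time: 21.55
tool_pos: [615.7, 3.4, 272.4]
tcp_rot: [-3.142, -0.001, 1.031]
t21.75 F [ 2.31  1.97 -4.82] M [ 0.26 -0.23  0.03] sdMz 0.022 tool Fx,Fy 2.872329337216767 0.9707499588009523 turned 2.071 w 9.934769259122861 0.4184296242782694
```

```bash
python3 -m pendant '[0.015,0.005,0.015,0,0,0.7,1,0,0,0,0,0,0.7,1]'|head -3;python3 m.py
python3 -m pendant '[0,0,0,0,0,0.7,1,0,0,0,0,0,0.7,1]'|head -3;python3 m.py
python3 -m pendant '[0,0,0,0,0,0.7,1,0,0,0,0,0,0.7,1]'|head -3;python3 m.py
```

```text
time: 21.95
tool_pos: [615.6, 3.4, 272.3]
tcp_rot: [-3.141, -0.0, 0.933]
t22.15 F [ 0.18  1.67 -2.82] M [0.26 0.17 0.04] sdMz 0.024 tool Fx,Fy 1.4491348050252428 -0.8477436494866657 turned 2.169 w 9.729846065520812 0.5167298138141833
time: 22.35
tool_pos: [615.6, 3.4, 272.3]
tcp_rot: [-3.141, -0.0, 0.835]
t22.55 F [-0.86  2.44 -1.68] M [0.35 0.35 0.05] sdMz 0.008 tool Fx,Fy 1.2340901921475216 -2.2723683038719718 turned 2.267 w 9.795061134379777 0.6144804879964584
time: 22.75
tool_pos: [615.5, 3.5, 272.3]
tcp_rot: [-3.141, -0.0, 0.737]
t22.95 F [-1.9   3.35 -0.76] M [0.51 0.53 0.09] sdMz 0.032 tool Fx,Fy 0.8569312422735429 -3.7544189782429416 turned 2.364 w 9.628405613606464 0.7122521380710023
```

```bash
python3 -m pendant '[0.01,-0.02,0,0,0,0.7,1,0,0,0,0,0,0.7,1]'|head -3;python3 m.py
python3 -m pendant '[0,0,0,0,0,0.7,1,0,0,0,0,0,0.7,1]'|head -3;python3 m.py
```

```text
time: 23.15
tool_pos: [615.5, 3.6, 272.3]
tcp_rot: [3.141, 0.0, 0.639]
t23.35 F [-2.1   0.96 -0.03] M [0.19 0.6  0.11] sdMz 0.014 tool Fx,Fy -1.1084314558395363 -2.0253315410386703 turned 2.463 w 9.90191641240278 0.8109633608446852
time: 23.55
tool_pos: [615.5, 3.7, 272.3]
tcp_rot: [3.141, 0.0, 0.542]
t23.75 F [-2.43  0.95  0.2 ] M [0.14 0.7  0.14] sdMz 0.025 tool Fx,Fy -1.5873097445414928 -2.066874792668207 turned 2.560 w 9.881046431200884 0.9086969892183784
```

```bash
python3 -m pendant '[-0.01,-0.02,0,0,0,0.7,1,0,0,0,0,0,0.7,1]'|head -3;python3 m.py
python3 -m pendant '[0,0,0,0,0,0.7,1,0,0,0,0,0,0.7,1]'|head -3;python3 m.py
```

```text
time: 23.95
tool_pos: [615.4, 3.8, 272.3]
tcp_rot: [3.14, -0.001, 0.444]
t24.15 F [-0.41 -0.49 -0.23] M [-0.16  0.33  0.13] sdMz 0.036 tool Fx,Fy -0.5841312298496008 0.26327949534960304 turned 2.658 w 10.031488033023729 1.0068916723277057
time: 24.35
tool_pos: [615.3, 3.8, 272.3]
tcp_rot: [3.141, -0.001, 0.346]
t24.55 F [ 0.23 -1.65  0.04] M [-0.28  0.2   0.15] sdMz 0.039 tool Fx,Fy -0.3466180439623927 1.6262387524661703 turned 2.756 w 9.920819224802267 1.1046401516728848
```

```bash
python3 -m pendant '[0,0.01,0,0,0,0.7,1,0,0,0,0,0,0.7,1]'|head -3;python3 m.py
python3 -m pendant '[0,0,0,0,0,0.7,1,0,0,0,0,0,0.7,1]'|head -3;python3 m.py
```

```text
time: 24.75
tool_pos: [615.3, 3.9, 272.3]
tcp_rot: [3.141, -0.001, 0.248]
t24.95 F [ 0.07 -1.04  0.56] M [-0.14  0.18  0.18] sdMz 0.014 tool Fx,Fy -0.1899613229442056 1.0273943606122546 turned 2.853 w 9.936471189110806 1.201976928684898
time: 25.15
tool_pos: [615.3, 4.0, 272.3]
tcp_rot: [3.142, -0.001, 0.151]
t25.35 F [ 0.84 -0.62  0.46] M [-0.13  0.1   0.2 ] sdMz 0.027 tool Fx,Fy 0.7369139347421565 0.7421421997970351 turned 2.951 w 9.725711384760723 1.2996715698201138
```

Smaller steps from here.

```bash
python3 -m pendant '[0,0,0,0,0,0.4,1,0,0,0,0,0,0.4,1]'|head -3;python3 m.py
python3 -m pendant '[0,0,0,0,0,0.4,1,0,0,0,0,0,0.4,1]'|head -3;python3 m.py
```

```text
time: 25.55
tool_pos: [615.3, 4.0, 272.3]
tcp_rot: [-3.142, -0.001, 0.093]
t25.75 F [ 1.32 -0.84  1.47] M [-0.04 -0.02  0.19] sdMz 0.028 tool Fx,Fy 1.2314355283582763 0.9631831150782661 turned 3.009 w 9.657785044138642 1.3574755351968324
time: 25.95
tool_pos: [615.3, 4.0, 272.3]
tcp_rot: [-3.141, -0.001, 0.037]
t26.15 F [ 2.47 -0.29  1.77] M [ 0.09 -0.12  0.22] sdMz 0.028 tool Fx,Fy 2.4609871140939403 0.39053188698023744 turned 3.065 w 9.824147030671469 1.413554960926118
```

```bash
python3 -m pendant '[0.01,0,0,0,0,0.4,1,0,0,0,0,0,0.4,1]'|head -3;python3 m.py;python3 m.py
python3 -m pendant '[0,0,0,0,0,0.4,1,0,0,0,0,0,0.4,1]'|head -3;python3 m.py;python3 m.py
```

```text
time: 26.35
tool_pos: [615.3, 4.0, 272.3]
tcp_rot: [-3.141, 0.0, -0.019]
t26.55 F [0.73 0.78 3.08] M [0.14 0.11 0.29] sdMz 0.042 tool Fx,Fy 0.7146323537323674 -0.7943204860128624 turned 3.121 w 9.668704348418489 1.4694405276980445
t26.75 F [0.62 0.67 3.79] M [0.19 0.17 0.29] sdMz 0.037 tool Fx,Fy 0.6052207559980609 -0.6763864368568943 turned 3.121 w 9.75687198767325 1.469391217841401
time: 26.95
tool_pos: [615.4, 4.1, 272.3]
tcp_rot: [-3.141, -0.0, -0.075]
t27.15 F [-0.35  1.27  4.33] M [0.3  0.31 0.24] sdMz 0.010 tool Fx,Fy -0.44418296657216494 -1.2460133855093518 turned 3.177 w 9.537755315124857 1.5253736452113162
t27.35 F [-0.32  2.04  4.9 ] M [0.34 0.32 0.22] sdMz 0.014 tool Fx,Fy -0.46931849195670305 -2.0109349986214897 turned 3.177 w 9.461322874914435 1.525308525436616
```

```bash
sed -i 's/range(4)/range(8)/' m.py
python3 -m pendant '[0,-0.01,-0.02,0,0,0.4,1,0,0,0,0,0,0.4,1]'|head -3;python3 m.py
```

```text
time: 27.55
tool_pos: [615.4, 4.1, 272.3]
tcp_rot: [3.141, 0.001, -0.131]
t27.95 F [ 0.77 -0.14  0.1 ] M [0.1  0.1  0.29] sdMz 0.046 tool Fx,Fy 0.7855549664429475 0.034840696684436456 turned 3.233 w 10.011247522072148 1.5816131508444835
```

```bash
python3 -m pendant '[0,0,0,0,0,0.4,1,0,0,0,0,0,0.4,1]'|head -3;python3 m.py
```

```text
time: 28.15
tool_pos: [615.4, 4.2, 272.4]
tcp_rot: [3.141, 0.001, -0.187]
t28.55 F [ 1.08 -0.61 -4.02] M [-0.    0.01  0.19] sdMz 0.032 tool Fx,Fy 1.1747057423178497 0.4046708241898385 turned 3.288 w 9.572429005709495 1.637570119378602
```

```bash
python3 m.py; python3 -c "
from plant import *;o=get_obs();print(o['tau'],o['tool_pos'],o['finger_force'])"; python3 -m pendant '[0,0,0.02,0,0,0,1]'|head -3;python3 m.py
```

```text
t28.95 F [ 1.27 -1.41 -6.12] M [-0.1  -0.01  0.18] sdMz 0.030 tool Fx,Fy 1.5053559696098817 1.150743820427424 turned 3.288 w 9.744069282786663 1.6376052982691969
[  0.82077121 -56.89150929 -28.48775804   0.33784239   0.32076753
   0.17062836] [615.28629919   4.17862461 272.39776061] 30.00723838813395
time: 29.05
tool_pos: [615.3, 4.2, 272.4]
tcp_rot: [3.142, 0.0, -0.184]
t29.45 F [-0.28 -1.69 -4.12] M [-0.18  0.28  0.16] sdMz 0.033 tool Fx,Fy 0.03720239867602848 1.7172757712010704 turned 3.288 w 9.555875496098556 1.6375697552357724
```

```bash
sed -i 's/range(8)/range(3)/' m.py; cat > q.py <<'E'
from plant import *
o=get_obs();print('now Mz %.3f tau6 %.3f yaw %.3f j6 %.3f'%(o['moment'][2],o['tau'][5],o['tcp_rot'][2],o['joint_positions'][5]))
E
for k in 1 2; do :; done
python3 -m pendant '[0,0,0,0,0,0.5,1]'|head -1;python3 q.py
python3 -m pendant '[0,0,0,0,0,0.5,1]'|head -1;python3 q.py
python3 -m pendant '[0,0,0,0,0,0,1]'|head -1;python3 q.py;python3 m.py; python3 q.py
```

```text
time: 29.55
now Mz 0.225 tau6 -0.546 yaw -0.220 j6 1.673
time: 29.65
now Mz 0.256 tau6 -0.193 yaw -0.255 j6 1.709
time: 29.75
now Mz 0.289 tau6 0.640 yaw -0.254 j6 1.708
t29.90 F [-0.36 -2.77 -2.32] M [-0.21  0.41  0.27] sdMz 0.030 tool Fx,Fy 0.34262303770587094 2.7698233734812674 turned 3.357 w 9.511405001006278 1.706504446717489
now Mz 0.297 tau6 0.274 yaw -0.253 j6 1.707
```

```bash
python3 m.py; python3 m.py
python3 -m pendant '[0,0.02,0,0,0,0.4,1]'|head -1;python3 q.py;python3 -m pendant '[0,0,0,0,0,0,1]'|head -1; python3 m.py; python3 m.py
```

```text
t30.05 F [-0.81 -2.17 -2.13] M [-0.25  0.4   0.3 ] sdMz 0.034 tool Fx,Fy -0.23995663865831818 2.298832816369472 turned 3.358 w 9.715049615308262 1.7069408487257203
t30.20 F [-0.98 -1.77 -1.92] M [-0.22  0.49  0.27] sdMz 0.027 tool Fx,Fy -0.5008023931871501 1.96243585854603 turned 3.358 w 9.544411219682384 1.7071948860411132
time: 30.3
now Mz 0.353 tau6 -0.303 yaw -0.283 j6 1.735
time: 30.4
t30.55 F [-0.33  1.32 -1.36] M [0.29 0.28 0.34] sdMz 0.024 tool Fx,Fy -0.6824220864438035 -1.18025176304269 turned 3.386 w 9.372263266112087 1.7342379169752278
t30.70 F [ 0.1   1.5  -0.46] M [0.47 0.25 0.31] sdMz 0.032 tool Fx,Fy -0.3240503234652129 -1.4671719475765974 turned 3.386 w 10.084242230104566 1.7342634772068048
```

The wing is firm at about 0.3 N m, so I let go.

```bash
python3 -m pendant '[0,0,0,0,0,0,0.5,0,0,0,0,0,0,0,0,0,0,0,0,0,-0.2,0,0,0,0,0,0,-0.2,0,0,0,0,0,0,-0.2,0,0,-0.5,0,0,0,-0.2,0,0,-0.8,0,0,0,-0.2,0,0,-1,0,0,0,-0.2,0,0,-1,0,0,0,-0.2]'
python3 -m pendant '[-1,0,0,0,0,0,-0.2,-1,0,0,0,0,0,-0.2,-1,0,0,0,0,0,-0.2,-1,0,0,0,0,0,-0.2,-1,0,0,0,0,0,-0.2,-1,0,0,0,0,0,-0.2]'
python3 - <<'E'
from fit import *
a=shot('top');b=shot('scene')
q=proj('top',(616,4,284)).astype(int);s=proj('scene',(616,4,284)).astype(int)
f=lambda im,q:cv2.resize(im[q[1]-40:q[1]+40,q[0]-40:q[0]+40,::-1],(400,400),interpolation=cv2.INTER_CUBIC)
print(q,s);cv2.imwrite('pics/e.png',np.hstack([f(a,q),f(b,s)]))
for t,z in(('door_edge',245),('bolt_head',254),('hygrometer',245)):
  for k in pinpoint('scene',t)[:1]:print(t,k['score'],k['location'],atz('scene',k['location'],z))
E
```

```text
time: 31.6
tool_pos: [615.1, 3.6, 372.1]
tcp_rot: [3.142, 0.0, -0.282]
contact_force: [0.5, 0.1, 0.3]
grip_width: 54.9
finger_force: 0.0
time: 32.2
tool_pos: [441.1, 54.0, 371.2]
tcp_rot: [-3.141, -0.0, -0.282]
contact_force: [0.2, 0.6, -0.1]
grip_width: 54.8
finger_force: 0.0
[327 178] [313 174]
door_edge 0.86 [278.4, 186.8] [690.02 -47.03 245.  ]
hygrometer 0.78 [383.5, 179.0] [474.74 110.8  245.  ]
```

View pics/e.png

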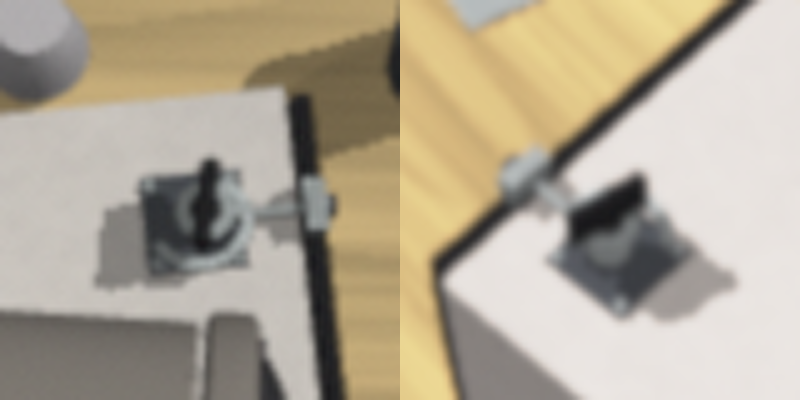

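The end picture shows the door flush. The bolt is held by the hook (top crop 270,210), and the wing has turned about half a turn. I check that the hygrometer hasn't moved, then hand in.

```bash
python3 -m pendant '[-0.5,1,-0.3,0,0,0,-0.2,-0.5,1,-0.3,0,0,0,-0.2,-0.5,1,-0.3,0,0,0,-0.2,0,1,0,0,0,0,-0.2,0,0,0,0,0,0,-0.2,0,0,0,0,0,0,-0.2]'
python3 - <<'E'
from fit import *
for t in 'scene','top':
    b=shot(t)
    for k in regions_of(t,'hygrometer')[:1]: print(t,k['score'],k['location'],k['pixels'].sum())
    for k in pinpoint(t,'hygrometer')[:1]: print(k['location'])
a=cv2.imread('pics/scene0.png'); b=shot('scene')[:,:,::-1].copy()
r=cv2.matchTemplate(b[140:230,340:440],a[165:195,374:404],cv2.TM_CCOEFF_NORMED); _,m,_,l=cv2.minMaxLoc(r); print(m,l,'expect (34,25)')
E
```

```text
time: 33.05
tool_pos: [366.5, -49.7, 398.0]
tcp_rot: [-3.141, 0.0, -0.284]
contact_force: [-0.0, 0.9, 0.5]
grip_width: 55.1
finger_force: 0.0
scene 0.73 [315.1, 176.8] 241
[385.3, 179.4]
top 0.62 [284.4, 234.7] 259
[287.9, 232.1]
0.9997564554214478 (34, 25) expect (34,25)
```

The hygrometer hasn't moved.

```bash
python3 -c "
from plant import *;print(close_job())"
```

```text
the job is handed in; nothing more can be done
None
```

The door is shut and the cam is drawn up firm: the wing turned about half a turn, to roughly 0.3 N m. The gripper has let go, the hygrometer is confirmed unmoved, nothing else was touched as far as I could tell, and the job was handed in at about 33 s.

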